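# Charge the polishing tub through the keyhole-hung drop cup

### The job

First clear the wooden offcut off the mouth of the polishing tub and lay it flat in the scrap tray; then hang the drop cup on the post over the tub, passing the large end of its keyhole over the stud head and sliding it fully down to lock, and let go of it. Then load every turned bun foot on the bench into the hanging cup, and only when all are in it press the release tab so that the whole batch drops into the tub; let the tab come back up and leave the cup hanging locked. Do not disturb the cork block, the bowl, the jar or the round blank.

Things in the scene. Friction and masses are not known exactly. Their poses are not given: they have to be found in the camera images.
- stand: fixed polishing tub with loading post; origin on the bench under the middle of the post's front face, z up; stud and tub lie towards -x. Post 44 mm wide, x 0 to 30, top at z 230; base board 150 wide, 10 thick, x -160 to 60. Grey open-topped tub: x -156 to -12, y -60 to 60, rim at z 75, walls 5, inner floor at z 18
- stud (a point): middle of the neck of the steel stud on the post: 218 mm above the bench and 4 mm in front of the post's face. The stud sticks out level along the stand's -x: neck 7 mm diameter and 6 mm long, then a head 16 mm diameter and 5 mm thick (outer end 11 mm from the post's face)
- tub_mouth (a point): centre of the tub's mouth, at rim height (75 mm over the bench)
- cup: aluminium drop cup, 0.34 kg, open on top; origin under its middle, z up. Box x -34 to 38, y -31 to 31 mm (flat sides, walls 3), rim at z 62, inside 65 x 56. Back plate x 34 to 38 rises as a 44 mm wide ear with the keyhole to z 106; it goes flat against the post, so hung cup and stand have equal yaw. Release tab at -x. Lift by the flat sides near the rim at x 0 (centre of mass)
- keyhole_large (a point): centre of the large lower end of the keyhole in the cup's ear (22 mm wide, z 64 to 86 of the cup), in the plate's mid-thickness (cup x 36, z 75)
- keyhole_slot (a point): where the stud's neck sits when locked, at the upper end of the 10 mm wide keyhole slot, in the plate's mid-thickness (cup x 36, z 93, 18 mm above the centre of the large end); the slot's closed end is at z 96.5
- tab_top (a point): centre of the top face of the release tab, a steel plate 32 (x) x 30 (y) mm that sticks out from the cup's front at x -69 to -37, top at z 60 of the cup when up; it sinks as it is pressed
- tab (a joint): how far the release tab is pressed, m: 0 up to 0.012 fully down. Spring-loaded: about 4 N to start, 7 N at the bottom; springs back up when let go. A part that lodges in the cup can be shaken out by working the tab again
- flap (a joint): angle of the cup's hinged bottom, rad: 0 shut, 1.35 wide open. Hinged at the bottom of the back plate; linked to the tab in proportion (fully pressed = wide open), shuts when the tab is let go. Its free edge swings down to 62 mm below the cup
- offcut: loose wooden offcut bar 165 x 30 x 22 mm (its x, y, z), lying across the tub's mouth on the rims, roughly along the stand's x; origin at the centre of its underside
- tray: fixed dark wooden scrap tray, open on top, 240 x 130 mm outside (its x, y), 35 mm high, walls and floor 5 mm; origin at the centre of its underside
- foot1: turned wooden bun foot, 24 mm diameter at the bulge, 20 mm high, 12 g, standing on the bench; origin at the centre of its underside, z along its axis. Three to five are present (None if absent)
- foot2: turned wooden bun foot, 24 mm diameter at the bulge, 20 mm high, 12 g, standing on the bench; origin at the centre of its underside, z along its axis. Three to five are present (None if absent)
- foot3: turned wooden bun foot, 24 mm diameter at the bulge, 20 mm high, 12 g, standing on the bench; origin at the centre of its underside, z along its axis. Three to five are present (None if absent)
- foot4: turned wooden bun foot, 24 mm diameter at the bulge, 20 mm high, 12 g, standing on the bench; origin at the centre of its underside, z along its axis. Three to five are present (None if absent)
- foot5: turned wooden bun foot, 24 mm diameter at the bulge, 20 mm high, 12 g, standing on the bench; origin at the centre of its underside, z along its axis. Three to five are present (None if absent)
- sanding_block: bystander: cork block 70 x 50 x 28 mm, origin at the centre of its underside; leave alone
- bowl: bystander: turned wooden bowl, 100 mm across, 40 high, origin under its centre; leave alone
- wax_jar: bystander: amber jar, 64 mm across, 60 high, origin under its centre; leave alone
- blank: bystander: round wooden blank, 80 mm across, 35 high, origin under its centre; leave alone

How it is judged:
By the outcome, as a careful person would: the job done as asked, in the order asked, and still so for the second after the job is handed in, with the robot touching nothing.
Of foot1, foot2, foot3, foot4, foot5 only 3 to 5 are there at a start; the rules pass over those that are not, and their reading is None.
At some moment in a run one of foot1, foot2, foot3, foot4, foot5 may be knocked a few centimetres aside while the robot is not near it.
It also fails if it takes over 210 s, if anything falls off the work surface, if the arm or the gripper's body presses on something with over 40 N, if the wrist force passes 120 N, or if a joint passes its speed limit or range.

### The arm

A 7-joint arm with a two-finger parallel gripper is mounted at the origin on the work surface. World frame = base frame: x ahead of the robot, y to its left, z up, the work surface at z = 0. Lengths are in m, angles in rad, forces in N, time in s.
With the tool pointing down it reaches from about 0.4 to 0.925 m from the base axis. Payload 4.1 kg.
Tool frame: the origin (TCP) lies at the very end of the fingers, on their centre line; the grasp point (between the pads) lies 19 mm behind it; z points along the fingers, y is the line along which they close (so a half turn about z gives the same grasp; the last joint's range is limited). The gripper opens to 85 mm and grips with 20 to 120 N. Pads are 22 mm wide; open, the fingers measure 114 mm over their backs; the gripper's body (76 mm by 85 mm) begins 54 mm behind the grasp point. The pads swing forward as they close: fully open they stand 13 mm farther back than shut.
Start: joints at [1.069, 0.398, 0.045, 1.537, -0.019, 1.207, -0.051], TCP at [0.255, -0.598, 0.231] pointing down, gripper open.
Joint ranges: [-2.82, 2.82], [-0.49, 2.23], [-1.37, 1.46], [0, 2.46], [-1.36, 4.5], [0.23, 2], [-2.94, 2.94]. Speed limits (rad/s): [2.57, 2.57, 3.14, 3.14, 3.14, 3.14, 3.14].

### API

Orientations are given as a unit quaternion [x, y, z, w].
In Python, from cell import arm gives the robot as it stands.
- The arm moves only by the tool servo_tool, never from a script. Its argument "series" is a list of rows, each a list of 3 entries, a list of its own where there are three numbers: the shift along the tool's x, y, z in cm, then the turn, a rotation vector about the tool's x, y, z in degrees, then the finger opening in cm, from 0 to 8.54. A call has 1 to 12 rows; each row is the pose to reach, as a shift and turn from the pose commanded when the call began, along the tool's axes at that moment; what a row does not reach only later rows make up. A row lasts 1/10 s, in which the tool goes at most 50 mm and 8.59 degrees, less where a joint would pass 70% of its speed; a pose out of reach is approached as far as the arm can. A call with a gripper value outside its range is refused whole. The fingers move at their own pace and stop on an object; "grip_force" is the grip in N (left out, the last holds). Time passes only in rows, so rows that repeat a pose let the fingers close. It gives the time, the measured TCP pose, the force, the opening and the grip force at its end, in the units of the state.
- arm.sense(): the state, without advancing time (a new reading comes with each control period).
- arm.snapshot(name): name is "scene" or "top"; returns a dict with "image" (420x560x3 uint8, red, green, blue), "fx", "fy", "cx", "cy" (pixels), "k1" (the pictures are not rectified: a ray, as slopes to the right and down, at radius r is drawn at 1 + k1 r^2 times it, then the intrinsics apply), "pose" (4x4, takes a point from camera to world coordinates). Camera axes: x right, y up, looking along -z (the intrinsics and any distortion apply to the point x, -y, -z); pixel columns grow to the right and rows downward; lengths in m; the calibration is good to about 2 mm. A picture is of the moment at which its call begins. There is no depth.
- arm.job_done(): hands the job in; it is judged then, once.
The state is a dict: "clock": time; "q": joint angles; "dq": joint speeds; "joint_torque": joint torques, N m; "tool_pos": TCP position; "tool_rot": TCP orientation; "contact_force": force on the tool from outside, world axes, zero at the start; "ft_torque": the same for the moment, N m; "width": finger opening in m; "finger_force": force on a finger pad.
Only numpy, scipy, OpenCV 4.12 (cv2) and the standard library are available. Lean on these libraries where they do the work, as an engineer would, in place of code of your own. Each camera call takes 0.05 s, during which the arm holds its last target. There are 200 camera calls.

## Working session

There is one attempt and no reset: what is moved stays moved. The work goes in short steps, Python scripts to look and compute and a tool call to move; the robot and the scene stay as the last step left them, time stands still between calls to the robot, and variables do not carry over. Pictures are saved under pics/ and viewed, at most 14 in all, crops included, and the job is handed in when it is done.

Besides the shell and the picture viewer there is one more tool, called after "Emit:" as a command line: name --argument value ..., lists and objects as JSON in quotes. servo_tool: Moves the arm, as the interface text tells. Its arguments: {"type":"object","properties":{"series":{"type":"array"},"grip_force":{"type":"number"}},"required":["series"]}

```bash
ls; mkdir -p pics
python3 - <<'E'
from cell import arm
import cv2,numpy as np,pickle
d={}
for n in("scene","top"):
    s=arm.snapshot(n);d[n]=s;cv2.imwrite(f"pics/{n}0.png",s["image"][:,:,::-1])
    print(n,s["fx"],s["fy"],s["cx"],s["cy"],s["k1"],np.round(s["pose"],3).tolist())
pickle.dump(d,open("d0.pkl","wb"))
s=arm.sense();print(s)
E
```

```text
pics
scene 486.79699207192044 486.79699207192044 275.1619639180858 210.1350475582714 0.05983286724811232 [[0.861, -0.424, 0.282, 0.882], [0.509, 0.71, -0.486, -0.508], [0.006, 0.562, 0.827, 1.057], [0.0, 0.0, 0.0, 1.0]]
top 499.8702778409119 499.8702778409119 286.28611276658006 208.4692624113458 -0.026097482862440638 [[0.005, 0.998, -0.063, 0.498], [-0.999, 0.007, 0.032, 0.042], [0.033, 0.062, 0.998, 1.174], [0.0, 0.0, 0.0, 1.0]]
{'clock': 0.1, 'q': array([ 1.06897178,  0.39910068,  0.0450547 ,  1.53777671, -0.0187085 ,
        1.20689131, -0.05067656]), 'dq': array([-0.00018001, -0.00290942,  0.00013127, -0.0023149 ,  0.00027292,
       -0.00062231,  0.00135572]), 'joint_torque': array([ 3.95494557e-03, -4.76257432e+01,  1.37067698e+00, -2.54949796e+01,
        1.20192737e-02,  5.08606463e-03,  1.18243472e-05]), 'tool_pos': array([ 0.25460002, -0.59743494,  0.23036883]), 'tool_rot': array([ 9.79773134e-01,  2.00109563e-01, -2.33927455e-04, -8.45365722e-04]), 'contact_force': array([-0.21733759, -0.18881558,  0.16550389]), 'ft_torque': array([-0.00960784,  0.00687236, -0.04738344]), 'finger_force': 0.0, 'width': 0.08556668646733777}
```

View pics/scene0.png

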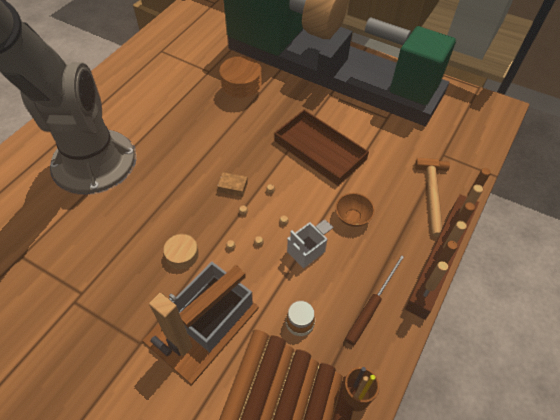

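View pics/top0.png

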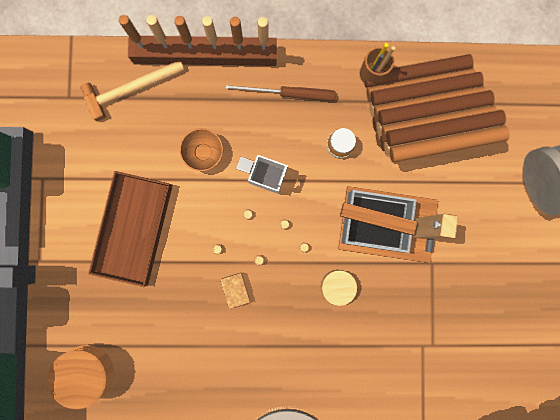

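Top view: five feet at about (248,214), (285,225), (305,248), (260,260) and (218,249). The cup is at (268,172) with its tab at (245,164), the tub and offcut at (378,219), the post at (448,226), and the tray at (133,228). I'll zoom in on the cup and stand in both views.

```bash
cat > h.py <<'E'
import numpy as np,cv2,pickle
from cell import arm
from scipy.spatial.transform import Rotation as R
def K(s): return np.array([[s["fx"],0,s["cx"]],[0,s["fy"],s["cy"]],[0,0,1]]),np.array([s["k1"],0,0,0,0.])
F=np.diag([1,-1,-1.])
def proj(s,P):
    P=np.atleast_2d(P); T=s["pose"]; Rw=F@T[:3,:3].T
    k,d=K(s); return cv2.projectPoints(P.astype(float),Rw,-Rw@T[:3,3],k,d)[0].reshape(-1,2)
def ray(s,uv):
    k,d=K(s); n=cv2.undistortPointsIter(np.array(uv,float).reshape(-1,1,2),k,d,None,None,(3,50,1e-12)).reshape(-1,2)
    return s["pose"][:3,3],(s["pose"][:3,:3]@F@np.c_[n,np.ones(len(n))].T).T
def plane(s,uv,z):
    o,r=ray(s,uv); return o+r*((z-o[2])/r[:,2])[:,None]
def tri(s1,u1,s2,u2):
    o1,r1=ray(s1,u1);o2,r2=ray(s2,u2);out=[]
    for a,b in zip(r1,r2):
        t=np.linalg.lstsq(np.c_[a,-b],o2-o1,rcond=None)[0]; p,q=o1+t[0]*a,o2+t[1]*b
        out.append(np.r_[(p+q)/2,np.linalg.norm(p-q)])
    return np.array(out)
def mosaic(name,items,w=400,h=300):
    """items: (snapshot,x0,y0,scale) tiles"""
    t=[]
    for s,x0,y0,f in items:
        c=s["image"][y0:y0+h//f,x0:x0+w//f,::-1]; c=cv2.resize(c,None,fx=f,fy=f,interpolation=cv2.INTER_CUBIC)
        c=cv2.copyMakeBorder(c,0,h-c.shape[0],0,w-c.shape[1],cv2.BORDER_CONSTANT)
        for i in range(0,w//f,10):
            cv2.putText(c,str(x0+i),(i*f,8),0,.3,(0,0,255),1); cv2.line(c,(i*f,9),(i*f,13),(0,0,255),1)
        for i in range(10,h//f,10):
            cv2.putText(c,str(y0+i),(0,i*f+3),0,.3,(0,0,255),1)
        t.append(c)
    cv2.imwrite("pics/"+name,np.vstack([np.hstack(t[i:i+2]) for i in range(0,len(t),2)]))
def shift(dst,rotmat=None):
    """world TCP target -> tool cm, rotvec deg, from current sensed pose"""
    s=arm.sense();r=R.from_quat(s["tool_rot"])
    out=[np.round(r.inv().apply(np.array(dst)-s["tool_pos"])*100,2)]
    if rotmat is not None: out.append(np.round((r.inv()*R.from_matrix(rotmat)).as_rotvec(degrees=True),2))
    return out
def down(yaw):
    """tool pointing down with tool y axis at world angle yaw"""
    y=np.array([np.cos(yaw),np.sin(yaw),0]);z=np.array([0,0,-1.]);return np.c_[np.cross(y,z),y,z]
E
python3 - <<'E'
from h import *
d=pickle.load(open("d0.pkl","rb"))
t,s=d["top"],d["scene"]
mosaic("z0.png",[(t,225,140,5),(t,335,175,4)if 0 else (t,335,180,3),(s,270,210,5),(s,145,255,3)])
E
```

```text
(no output)
```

View pics/z0.png

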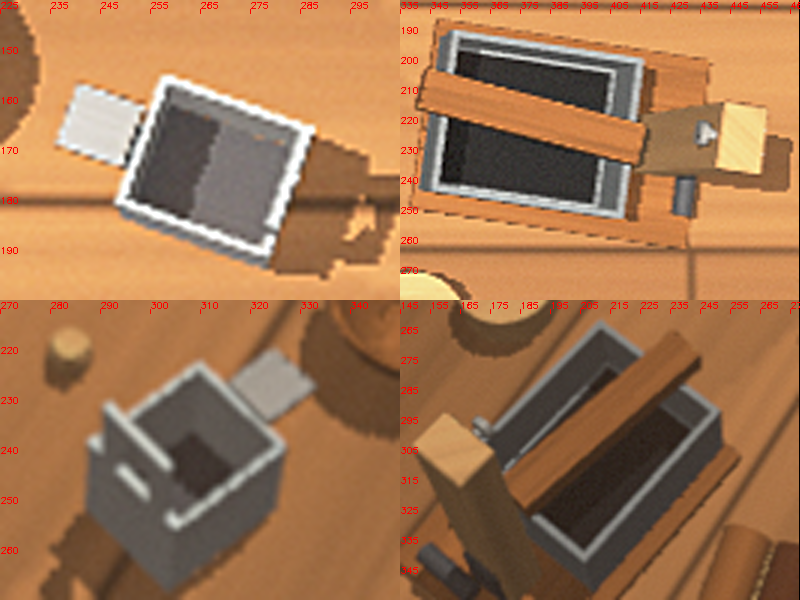

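Readings from the zoomed view (tile px mapped to image px): cup rim corners in the top view at about (258,155.4) and (248.4,180.6), tub rim corners at (353,190), (416,199), (411,253) and (342,243), and post top at (443,214) to (456,238).

Run:
```python
from h import *
np.set_printoptions(precision=4,suppress=True)
d=pickle.load(open("d0.pkl","rb"));t,s=d["top"],d["scene"]
print("cup rim",plane(t,[(258,155.4),(248.4,180.6),(279,193.4),(287.6,165.4)],.062))
print("cup rim scene",plane(s,[(309.6,222.4),(326.6,238.6),(305,255.4),(288.4,238)],.062))
print("tab t",plane(t,[(245,164.8)],.06))
print("tub t",plane(t,[(353.3,190),(416,199.3),(410.7,252.7),(341.7,243.3)],.075))
print("tub s",plane(s,[(212.7,263),(252.3,292.3),(206.7,341.7)],.075))
print("post t",plane(t,[(443,214),(457.7,216),(456,238.3),(440.7,236.7)],.23))
print("post s",plane(s,[(162.3,292.7),(176.7,305),(166,318.3),(150,305)],.23))
print("stud",tri(t,[(436.7,224.3)],s,[(172.3,296.7)]))
print("off t",plane(t,[(344.3,203.3),(417.7,220.7),(415,235),(340.3,215)],.097))
print("feet t",plane(t,[(248,214),(285,225),(305,248),(260,260),(218,249)],.02))
print("feet s",plane(s,[(270,188),(284,219),(243,210),(230,244),(258,240)],.02))
print("tray t",plane(t,[(117,173),(172,183),(147,286),(91,272)],.035))
for n,u,z in(("bowl",(202,151),.04),("jar",(343,141),.06),("blank",(340,288),.035),("cork",(236,290),.028)):print(n,plane(t,[u],z))
```

```text
cup rim [[0.6861 0.0697 0.062 ]
 [0.6291 0.0906 0.062 ]
 [0.601  0.0221 0.062 ]
 [0.6642 0.0032 0.062 ]]
cup rim scene [[0.6325 0.0898 0.062 ]
 [0.689  0.0701 0.062 ]
 [0.6666 0.0039 0.062 ]
 [0.6101 0.025  0.062 ]]
tab t [[0.6649 0.0987 0.06  ]]
tub t [[ 0.6088 -0.1425  0.075 ]
 [ 0.5892 -0.2831  0.075 ]
 [ 0.4705 -0.27    0.075 ]
 [ 0.4906 -0.1165  0.075 ]]
tub s [[ 0.4988 -0.127   0.075 ]
 [ 0.6143 -0.1422  0.075 ]
 [ 0.5922 -0.2825  0.075 ]]
post t [[ 0.5485 -0.2894  0.23  ]
 [ 0.5448 -0.318   0.23  ]
 [ 0.5021 -0.314   0.23  ]
 [ 0.505  -0.2843  0.23  ]]
post s [[ 0.5151 -0.2843  0.23  ]
 [ 0.5524 -0.2903  0.23  ]
 [ 0.5514 -0.3199  0.23  ]
 [ 0.5111 -0.3145  0.23  ]]
stud [[ 0.5301 -0.2794  0.2198  0.0029]]
off t [[ 0.5774 -0.1191  0.097 ]
 [ 0.5406 -0.2799  0.097 ]
 [ 0.5095 -0.2736  0.097 ]
 [ 0.5519 -0.1104  0.097 ]]
feet t [[ 0.5566  0.0926  0.02  ]
 [ 0.5318  0.007   0.02  ]
 [ 0.479  -0.0394  0.02  ]
 [ 0.4511  0.064   0.02  ]
 [ 0.4758  0.1605  0.02  ]]
feet s [[ 0.4799  0.1569  0.02  ]
 [ 0.5611  0.0907  0.02  ]
 [ 0.4565  0.0606  0.02  ]
 [ 0.4838 -0.0408  0.02  ]
 [ 0.5369  0.004   0.02  ]]
tray t [[0.6472 0.3906 0.035 ]
 [0.6253 0.2655 0.035 ]
 [0.3922 0.317  0.035 ]
 [0.4229 0.4431 0.035 ]]
bowl [[0.6987 0.1979 0.04  ]]
jar [[ 0.7215 -0.122   0.06  ]]
blank [[ 0.389  -0.1183  0.035 ]]
cork [[0.3833 0.1177 0.028 ]]
```

```bash
cat > P.py <<'E'
from h import *
np.set_printoptions(precision=4,suppress=True)
d2=np.deg2rad
def go(p,yawdeg=None):
    s=arm.sense(); o=shift(p, None if yawdeg is None else down(d2(yawdeg)))
    print(*o, "now",s["tool_pos"],"clk",round(s["clock"],1),"w",round(s["width"],4),"F",s["contact_force"].round(1))
E
python3 -c "
from P import *
go([.547,-.196,.30],-13.8); go([.547,-.196,.077])
print(arm.sense()['q'])"
```

```text
[ 42.64 -25.47  -6.92] [ -0.1   -0.04 -53.11] now [ 0.2546 -0.5974  0.2304] clk 0.1 w 0.0856 F [-0.2 -0.2  0.2]
[ 42.64 -25.44  15.38] now [ 0.2546 -0.5974  0.2304] clk 0.1 w 0.0856 F [-0.2 -0.2  0.2]
[ 1.069   0.3991  0.0451  1.5378 -0.0187  1.2069 -0.0507]
```

Emit:
servo_tool --series '[[[0, 0, -7], [0, 0, 0], 5], [[4, -2, -7], [0, 0, -7], 5], [[42.6, -25.5, -7], [0, 0, -53], 5], [[42.6, -25.5, -7], [0, 0, -53], 5], [[42.6, -25.5, -7], [0, 0, -53], 5], [[42.6, -25.5, -7], [0, 0, -53], 5], [[42.6, -25.5, -7], [0, 0, -53], 5], [[42.6, -25.5, -7], [0, 0, -53], 5], [[42.6, -25.5, -7], [0, 0, -53], 5], [[42.6, -25.5, -7], [0, 0, -53], 5], [[42.6, -25.5, -7], [0, 0, -53], 5], [[42.6, -25.5, -7], [0, 0, -53], 5]]' --grip_force 40

```text
clock: 1.3
tool_pos: [0.5505, -0.187, 0.301]
tool_rot: [0.783, 0.622, 0.002, -0.002]
contact_force: [-0.3, 0.1, -0.2]
width: 0.0499
finger_force: 0.0
```

```bash
python3 -c "
from P import *
go([.547,-.196,.12],-13.8); print(arm.sense()['q'])"
```

```text
[-1.06 -0.15 18.1 ] [ 0.04 -0.33  0.66] now [ 0.5505 -0.187   0.301 ] clk 1.3 w 0.0499 F [-0.3  0.1 -0.2]
[ 0.5532  0.2463 -0.3622  1.5997  0.0836  1.311  -0.0499]
```

Emit:
servo_tool --series '[[[0, 0, 0], [0, 0, 0], 5], [[0, 0, 0], [0, 0, 0], 5]]'

```text
clock: 1.5
tool_pos: [0.5459, -0.1978, 0.3008]
tool_rot: [0.788, 0.616, -0.001, -0.0]
contact_force: [0.0, -0.8, -1.1]
width: 0.0499
finger_force: 0.0
```

```bash
python3 -c "
from P import *
go([.547,-.196,.12],-13.8); go([.547,-.196,.076],-13.8);print(arm.sense()['q'])
d={n:arm.snapshot(n) for n in('top','scene')};pickle.dump(d,open('d1.pkl','wb'))
mosaic('z1.png',[(d['top'],335,160,3),(d['scene'],145,225,3)])"
```

```text
[ 0.22  0.08 18.08] [-0.06  0.07 -0.22] now [ 0.5459 -0.1978  0.3008] clk 1.5 w 0.0499 F [ 0.  -0.8 -1.1]
[ 0.23  0.09 22.48] [-0.06  0.07 -0.22] now [ 0.5459 -0.1978  0.3008] clk 1.5 w 0.0499 F [ 0.  -0.8 -1.1]
[ 0.5606  0.2447 -0.3514  1.6012  0.0875  1.3121 -0.0483]
```

View pics/z1.png

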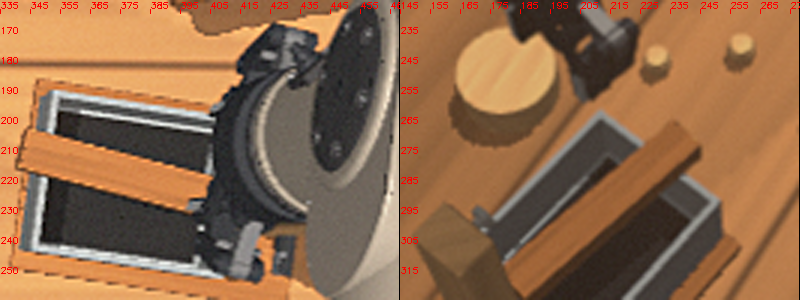

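The gripper is above the offcut as planned, and the offcut hasn't moved. Descending to grip it.

Emit:
servo_tool --series '[[[0.2, 0.1, 5], [0, 0, 0], 5], [[0.2, 0.1, 10], [0, 0, 0], 5], [[0.2, 0.1, 14], [0, 0, 0], 5], [[0.2, 0.1, 17], [0, 0, 0], 5], [[0.2, 0.1, 20], [0, 0, 0], 5], [[0.2, 0.1, 22.3], [0, 0, 0], 5], [[0.2, 0.1, 22.3], [0, 0, 0], 5], [[0.2, 0.1, 22.3], [0, 0, 0], 0], [[0.2, 0.1, 22.3], [0, 0, 0], 0], [[0.2, 0.1, 22.3], [0, 0, 0], 0], [[0.2, 0.1, 22.3], [0, 0, 0], 0], [[0.2, 0.1, 22.3], [0, 0, 0], 0]]'

```text
clock: 2.8
tool_pos: [0.5491, -0.1952, 0.0797]
tool_rot: [0.788, 0.616, 0.0, 0.001]
contact_force: [-0.2, -0.0, 4.7]
width: 0.029
finger_force: 43.7
```

```bash
python3 -c "
from P import *
go([.549,-.195,.22],-13.8); go([.523,.354,.22],77.2); go([.523,.354,.06],77.2)"
```

```text
[  0.     0.02 -14.03] [ 0.13  0.03 -0.13] now [ 0.5491 -0.1952  0.0797] clk 2.8 w 0.029 F [-0.2 -0.   4.7]
[ 52.66 -15.72 -14.1 ] [  0.08   0.13 -91.13] now [ 0.5491 -0.1952  0.0797] clk 2.8 w 0.029 F [-0.2 -0.   4.7]
[ 52.67 -15.76   1.9 ] [  0.08   0.13 -91.13] now [ 0.5491 -0.1952  0.0797] clk 2.8 w 0.029 F [-0.2 -0.   4.7]
```

Emit:
servo_tool --series '[[[0, 0, -4], [0, 0, 0], 0], [[0, 0, -9], [0, 0, 0], 0], [[0, 0, -14], [0, 0, 0], 0], [[4, -1, -14], [0, 0, -8], 0], [[8, -2.5, -14], [0, 0, -16], 0], [[12.5, -4, -14], [0, 0, -24], 0], [[17, -5, -14], [0, 0, -32], 0], [[21.5, -6.5, -14], [0, 0, -40], 0], [[26, -8, -14], [0, 0, -48], 0], [[30, -9, -14], [0, 0, -56], 0], [[34, -10, -14], [0, 0, -64], 0], [[38, -11.5, -14], [0, 0, -71], 0]]'

```text
clock: 4.0
tool_pos: [0.528, 0.2031, 0.2183]
tool_rot: [0.281, 0.96, -0.0, 0.0]
contact_force: [0.0, 0.4, -1.1]
width: 0.0291
finger_force: 43.1
```

Emit:
servo_tool --series '[[[0, 0, 0], [0, 0, 0], 0], [[0, 0, 0], [0, 0, 0], 0]]'

```text
clock: 4.2
tool_pos: [0.5273, 0.203, 0.2181]
tool_rot: [0.282, 0.959, -0.0, -0.0]
contact_force: [0.3, -0.4, -0.7]
width: 0.0287
finger_force: 43.0
```

```bash
python3 -c "
from P import *
go([.523,.354,.22],77.2); go([.523,.354,.014],77.2)
print(arm.sense()['q'])"
```

```text
[ 8.54 12.46 -0.19] [ -0.02  -0.01 -19.97] now [0.5273 0.203  0.2181] clk 4.2 w 0.0287 F [ 0.3 -0.4 -0.7]
[ 8.53 12.47 20.41] [ -0.02  -0.01 -19.97] now [0.5273 0.203  0.2181] clk 4.2 w 0.0287 F [ 0.3 -0.4 -0.7]
[ 0.1575  0.3273 -0.7432  1.7438  0.2392  1.1639  0.344 ]
```

Emit:
servo_tool --series '[[[3, 4.3, 0], [0, 0, -7], 0], [[6, 8.6, 0], [0, 0, -14], 0], [[8.5, 12.5, 0], [0, 0, -20], 0], [[8.5, 12.5, 5], [0, 0, -20], 0], [[8.5, 12.5, 10], [0, 0, -20], 0], [[8.5, 12.5, 14], [0, 0, -20], 0], [[8.5, 12.5, 17], [0, 0, -20], 0], [[8.5, 12.5, 19], [0, 0, -20], 0], [[8.5, 12.5, 20], [0, 0, -20], 0], [[8.5, 12.5, 20.4], [0, 0, -20], 0], [[8.5, 12.5, 20.4], [0, 0, -20], 0]]'

```text
clock: 5.3
tool_pos: [0.5253, 0.3523, 0.0146]
tool_rot: [0.113, 0.994, -0.0, 0.0]
contact_force: [-0.2, -0.2, 0.6]
width: 0.0289
finger_force: 43.0
```

Emit:
servo_tool --series '[[[0, 0, 0.3], [0, 0, 0], 0], [[0, 0, 0.45], [0, 0, 0], 0], [[0, 0, 0.45], [0, 0, 0], 2.9], [[0, 0, 0.45], [0, 0, 0], 3.6], [[0, 0, 0.45], [0, 0, 0], 4.5], [[0, 0, 0.2], [0, 0, 0], 5], [[0, 0, -3], [0, 0, 0], 5], [[0, 0, -8], [0, 0, 0], 5], [[0, 0, -13], [0, 0, 0], 8], [[0, 0, -18], [0, 0, 0], 8.5], [[0, 0, -20], [0, 0, 0], 8.5], [[0, 0, -20], [0, 0, 0], 8.5]]'

```text
clock: 6.5
tool_pos: [0.5261, 0.355, 0.2191]
tool_rot: [0.112, 0.994, 0.003, 0.003]
contact_force: [0.5, 0.5, -0.2]
width: 0.0852
finger_force: 0.0
```

```bash
python3 -c "
from P import *
go([.650,.053,.21],-19.5);go([.650,.053,.035],-19.5)
d={n:arm.snapshot(n) for n in('top','scene')};pickle.dump(d,open('d1.pkl','wb'))
mosaic('z2.png',[(d['top'],80,160,3),(d['scene'],255,85,3),(d['top'],225,140,4),(d['top'],335,180,3)])"
```

```text
[-18.82 -26.67   0.86] [ 0.54 -0.04 96.58] now [0.5261 0.355  0.2191] clk 6.5 w 0.0852 F [ 0.5  0.5 -0.2]
[-18.72 -26.78  18.36] [ 0.54 -0.04 96.58] now [0.5261 0.355  0.2191] clk 6.5 w 0.0852 F [ 0.5  0.5 -0.2]
```

View pics/z2.png

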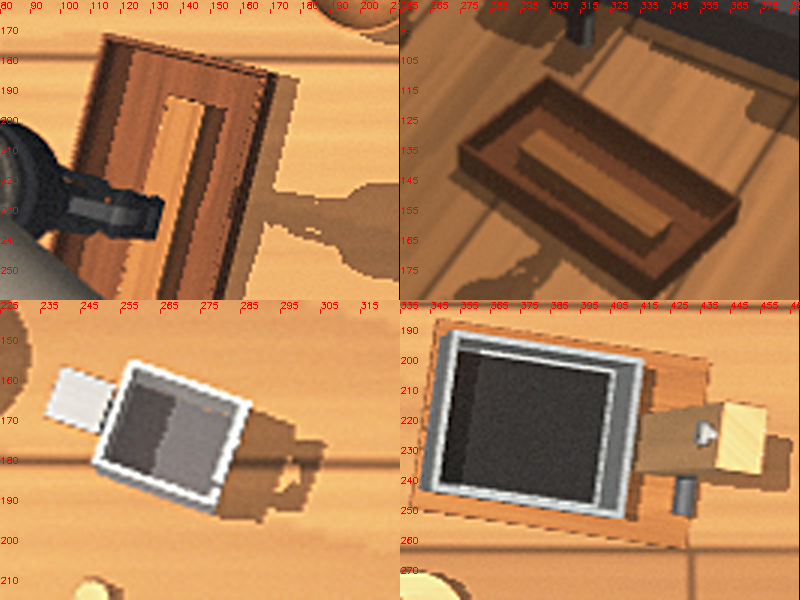

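The offcut lies flat inside the tray (scene view (297,142) to (335,163)) and the tub mouth is clear. Next is the cup.

Emit:
servo_tool --series '[[[-1.5, -2, 0], [0, 0, 8], 8.5], [[-3, -4.5, 0], [0, 0, 16], 8.5], [[-4.7, -6.8, 0], [0, 0, 24], 8.5], [[-6.3, -9, 0], [0, 0, 32], 8.5], [[-8, -11, 0.5], [0, 0, 40], 8.5], [[-9.5, -13.5, 0.5], [0, 0, 48], 8.5], [[-11, -15.5, 0.5], [0, 0, 56], 8.5], [[-12.5, -18, 0.5], [0, 0, 64], 8.5], [[-14, -20, 0.5], [0, 0, 72], 8.5], [[-15.5, -22, 0.5], [0, 0, 80], 8.5], [[-17.2, -24.5, 0.5], [0, 0, 88], 8.5], [[-18.8, -26.7, 0.8], [0, 0, 96], 8.5]]'

```text
clock: 7.8
tool_pos: [0.6475, 0.0488, 0.2042]
tool_rot: [0.815, 0.579, -0.002, -0.0]
contact_force: [0.2, -0.7, 0.4]
width: 0.0849
finger_force: 0.0
```

Emit:
servo_tool --series '[[[0, 0, 0], [0, 0, 0], 8.5], [[0, 0, 0], [0, 0, 0], 8.5], [[0, 0, 0], [0, 0, 0], 8.5]]'

```text
clock: 8.1
tool_pos: [0.6471, 0.0523, 0.2051]
tool_rot: [0.813, 0.582, -0.001, -0.001]
contact_force: [-0.3, 0.4, -0.3]
width: 0.0847
finger_force: 0.0
```

```bash
python3 -c "
from P import *
go([.6493,.0528,.10],-19.5);go([.6493,.0528,.036],-19.5);print(arm.sense()['q'])"
```

```text
[ 0.12  0.22 10.51] [-0.14 -0.    0.75] now [0.6471 0.0523 0.2051] clk 8.1 w 0.0847 F [-0.3  0.4 -0.3]
[ 0.12  0.24 16.91] [-0.14 -0.    0.75] now [0.6471 0.0523 0.2051] clk 8.1 w 0.0847 F [-0.3  0.4 -0.3]
[ 0.1455  0.4397 -0.4     1.5583  0.1786  1.1822 -0.6157]
```

Emit:
servo_tool --series '[[[0.1, 0.2, 4], [0, 0, 0.7], 8.5], [[0.1, 0.2, 8], [0, 0, 0.7], 8.5], [[0.1, 0.2, 11], [0, 0, 0.7], 8.5], [[0.1, 0.2, 13.5], [0, 0, 0.7], 8.5], [[0.1, 0.2, 15.5], [0, 0, 0.7], 8.5], [[0.1, 0.2, 16.9], [0, 0, 0.7], 8.5], [[0.1, 0.2, 16.9], [0, 0, 0.7], 8.5]]'

```text
clock: 8.8
tool_pos: [0.6483, 0.0519, 0.0351]
tool_rot: [0.817, 0.577, -0.002, -0.001]
contact_force: [-0.6, 0.0, -0.2]
width: 0.0848
finger_force: 0.0
```

Emit:
servo_tool --series '[[[0, 0, 0], [0, 0, 0], 7.4], [[0, 0, 0], [0, 0, 0], 6.8], [[0, 0, 0], [0, 0, 0], 6.4], [[0, 0, 0], [0, 0, 0], 6], [[0, 0, 0], [0, 0, 0], 5], [[0, 0, 0], [0, 0, 0], 5], [[0, 0, 0], [0, 0, 0], 5]]' --grip_force 50

```text
clock: 9.5
tool_pos: [0.651, 0.0514, 0.0389]
tool_rot: [0.817, 0.576, 0.001, 0.0]
contact_force: [-1.9, 0.6, 6.7]
width: 0.0611
finger_force: 53.6
```

```bash
python3 -c "
from P import *
go([.6493,.0528,.10],-19.5)
d={n:arm.snapshot(n) for n in('top','scene')};pickle.dump(d,open('d2.pkl','wb'))
mosaic('z3.png',[(d['top'],220,110,4),(d['scene'],250,150,4)])"
```

```text
[ 0.08 -0.2  -6.11] [ 0.09 -0.05 -0.12] now [0.651  0.0514 0.0389] clk 9.5 w 0.0611 F [-1.9  0.6  6.7]
```

View pics/z3.png

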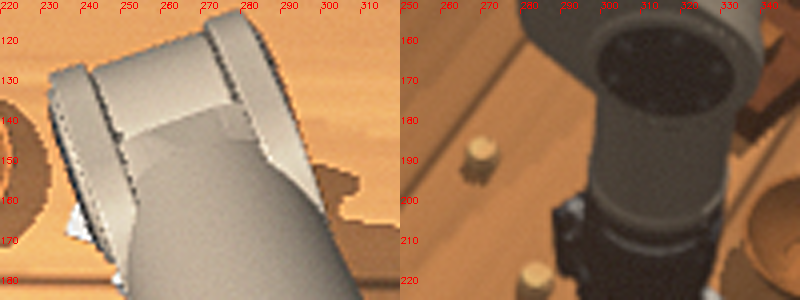

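```bash
python3 -c "
from P import *
go([.651,.0514,.182],-19.5);go([.5392,-.2212,.182],-8);go([.545,-.18,.182],-8);print(arm.sense()['q'])"
```

```text
[  0.01   0.01 -14.31] [ 0.09 -0.05 -0.12] now [0.6511 0.0514 0.0389] clk 9.6 w 0.0606 F [-2.   0.9  5.8]
[-29.42  -1.36 -14.34] [  0.09  -0.04 -11.62] now [0.6511 0.0514 0.0389] clk 9.6 w 0.0606 F [-2.   0.9  5.8]
[-25.34  -2.2  -14.34] [  0.09  -0.04 -11.62] now [0.6511 0.0514 0.0389] clk 9.6 w 0.0606 F [-2.   0.9  5.8]
[ 0.1129  0.613  -0.3559  1.6886  0.262   0.8854 -0.6924]
```

Emit:
servo_tool --series '[[[0, 0, -3], [0, 0, 0], 5], [[0, 0, -7], [0, 0, 0], 5], [[0, 0, -11], [0, 0, 0], 5], [[0, 0, -14.3], [0, 0, 0], 5], [[-3, 0, -14.3], [0, 0, -2], 5], [[-7, -0.5, -14.3], [0, 0, -4], 5], [[-11, -1, -14.3], [0, 0, -6], 5], [[-15, -1.5, -14.3], [0, 0, -8], 5], [[-19, -1.8, -14.3], [0, 0, -10], 5], [[-22, -2, -14.3], [0, 0, -11.5], 5], [[-25, -2.2, -14.3], [0, 0, -11.5], 5], [[-25.3, -2.2, -14.3], [0, 0, -11.5], 5]]'

```text
clock: 10.8
tool_pos: [0.5415, -0.1859, 0.1796]
tool_rot: [0.758, 0.652, -0.002, 0.0]
contact_force: [-0.8, -0.5, -3.5]
width: 0.0609
finger_force: 57.2
```

Emit:
servo_tool --series '[[[0, 0, 0], [0, 0, 0], 5], [[0, 0, 0], [0, 0, 0], 5], [[0, 0, 0], [0, 0, 0], 5]]'

```text
clock: 11.1
tool_pos: [0.5452, -0.1781, 0.1803]
tool_rot: [0.754, 0.656, 0.0, -0.0]
contact_force: [-0.2, 0.9, -2.8]
width: 0.0607
finger_force: 57.2
```

```bash
python3 -c "
from P import *
go([.5392,-.2212,.182],-8);print(arm.sense()['q'])
d={n:arm.snapshot(n) for n in('top','scene')};pickle.dump(d,open('d3.pkl','wb'))
mosaic('z4.png',[(d['top'],360,175,4),(d['scene'],145,250,4)],w=400,h=400)"
```

```text
[-4.35 -0.   -0.18] [ 0.01 -0.04  0.04] now [ 0.5452 -0.1781  0.1803] clk 11.1 w 0.0607 F [-0.2  0.9 -2.8]
[ 0.5417  0.3243 -0.37    1.7751  0.1311  1.0663 -0.0132]
```

View pics/z4.png

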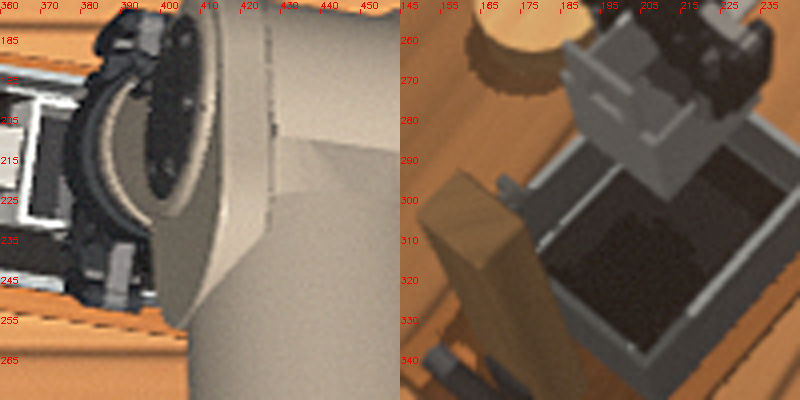

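```bash
python3 -c "
from P import *
d=pickle.load(open('d3.pkl','rb'));s=d['scene']
ux=np.array([-.139,-.990,0]);uy=np.array([.990,-.139,0])
o=np.array([.530,-.287,0])
T=arm.sense()['tool_pos'];C=T+ux*.0033-[0,0,.039]
cp=lambda x,y,z:C+ux*x/1e3+uy*y/1e3+[0,0,z/1e3]
print('pred ear top corners',proj(s,[cp(38,22,106),cp(38,-22,106),cp(34,22,106),cp(34,-22,106)]))
print('pred cup bottom back corner',proj(s,[cp(38,31,0),cp(38,-31,0)]),'hole',proj(s,[cp(38,0,75)]))
print('pred post',proj(s,[o+uy*.022+[0,0,.23],o-uy*.022+[0,0,.23],o+uy*.022+ux*.03+[0,0,.23]]),'studhead',proj(s,[o-ux*.011+[0,0,.218]]))
g=cv2.cvtColor(s['image'],cv2.COLOR_RGB2BGR)[255:315,155:220]
cv2.imwrite('pics/z5.png',cv2.resize(g,None,fx=9,fy=9,interpolation=cv2.INTER_CUBIC))
"
```

```text
pred ear top corners [[201.5925 273.7234]
 [184.4453 260.5142]
 [203.0953 272.1966]
 [185.9586 259.0391]]
pred cup bottom back corner [[211.0638 300.2056]
 [188.8923 282.6834]] hole [[195.1083 274.6316]]
pred post [[176.5079 304.7593]
 [159.436  290.7673]
 [164.3489 317.1994]] studhead [[173.3587 296.0597]]
```

View pics/z5.png

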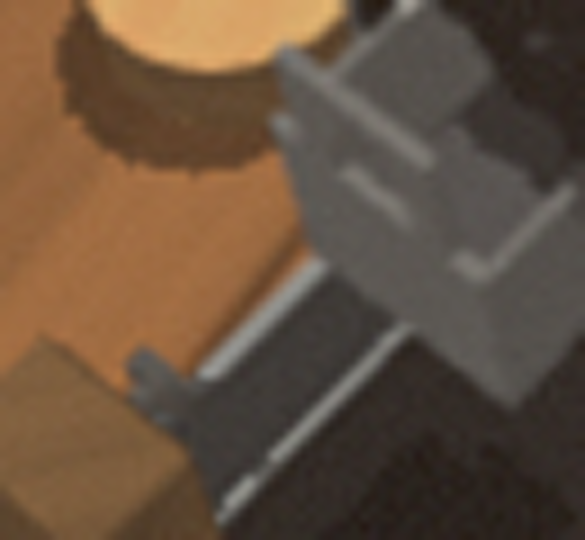

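In this crop the ear's top edge runs from (185.7,261.1) to (202.2,273.3) and the stud head is at about (172.4,297.8). Relative to each other they are aligned sideways within about 1 mm. I'll approach in steps and watch the force.

Emit:
servo_tool --series '[[[0, 0, -0.17], [0, 0, 0], 5], [[-1.5, 0, -0.17], [0, 0, 0], 5], [[-3, 0, -0.17], [0, 0, 0], 5], [[-4, 0, -0.17], [0, 0, 0], 5], [[-4.5, 0, -0.17], [0, 0, 0], 5], [[-4.9, 0, -0.17], [0, 0, 0], 5], [[-5.2, 0, -0.17], [0, 0, 0], 5], [[-5.2, 0, -0.17], [0, 0, 0], 5]]'

```text
clock: 12.0
tool_pos: [0.5373, -0.2316, 0.182]
tool_rot: [0.755, 0.655, -0.0, 0.0]
contact_force: [0.1, -0.1, -3.0]
width: 0.061
finger_force: 57.2
```

```bash
python3 -c "
from P import *
go([.5357,-.2461,.182],-8)
d={n:arm.snapshot(n) for n in('top','scene')};pickle.dump(d,open('d4.pkl','wb'))
g=cv2.cvtColor(d['scene']['image'],cv2.COLOR_RGB2BGR)[260:330,145:220]
cv2.imwrite('pics/z6.png',cv2.resize(g,None,fx=8,fy=8,interpolation=cv2.INTER_CUBIC))
"
```

```text
[-1.45  0.05 -0.  ] [-0.    0.   -0.13] now [ 0.5373 -0.2316  0.182 ] clk 12.0 w 0.061 F [ 0.1 -0.1 -3. ]
```

View pics/z6.png

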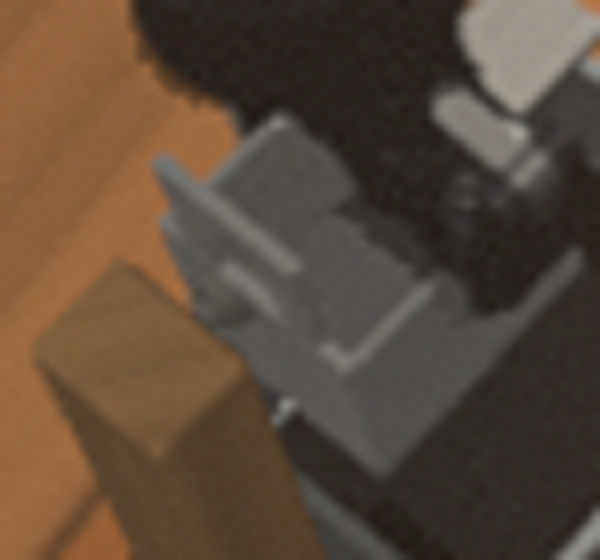

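Emit:
servo_tool --series '[[[-0.2, 0.1, 0], [0, 0, 0], 5], [[-0.4, 0.1, 0], [0, 0, 0], 5], [[-0.6, 0.1, 0], [0, 0, 0], 5], [[-0.8, 0.1, 0], [0, 0, 0], 5], [[-0.8, 0.1, 0], [0, 0, 0], 5]]'

```text
clock: 12.6
tool_pos: [0.537, -0.2401, 0.182]
tool_rot: [0.756, 0.655, -0.0, 0.0]
contact_force: [0.3, -0.2, -2.0]
width: 0.061
finger_force: 57.2
```

Emit:
servo_tool --series '[[[-0.2, 0, 0], [0, 0, 0], 5], [[-0.35, 0, 0], [0, 0, 0], 5], [[-0.5, 0, 0], [0, 0, 0], 5], [[-0.5, 0, 0], [0, 0, 0], 5]]'

```text
clock: 13.0
tool_pos: [0.5364, -0.2448, 0.182]
tool_rot: [0.756, 0.655, -0.0, 0.0]
contact_force: [0.1, -0.9, -3.2]
width: 0.0608
finger_force: 57.2
```

Emit:
servo_tool --series '[[[-0.15, 0, 0], [0, 0, 0], 5], [[-0.3, 0, 0], [0, 0, 0], 5], [[-0.3, 0, 0], [0, 0, 0], 5]]'

```text
clock: 13.3
tool_pos: [0.5362, -0.2466, 0.182]
tool_rot: [0.755, 0.655, 0.0, -0.0]
contact_force: [-0.5, 2.1, -3.1]
width: 0.0607
finger_force: 57.3
```

Light contact, 2 N, at the expected distance of 41 mm, so the plate is on the post and the stud head is through the keyhole. Sliding down.

Emit:
servo_tool --series '[[[0.1, 0, 0.2], [0, 0, 0], 5], [[0.1, 0, 0.4], [0, 0, 0], 5], [[0.1, 0, 0.6], [0, 0, 0], 5], [[0.1, 0, 0.8], [0, 0, 0], 5], [[0.1, 0, 0.8], [0, 0, 0], 5]]'

```text
clock: 13.8
tool_pos: [0.5358, -0.2465, 0.1735]
tool_rot: [0.755, 0.655, -0.0, -0.0]
contact_force: [-0.1, 0.1, -3.4]
width: 0.0608
finger_force: 57.2
```

Emit:
servo_tool --series '[[[0, 0, 0.2], [0, 0, 0], 5], [[0, 0, 0.4], [0, 0, 0], 5], [[0, 0, 0.6], [0, 0, 0], 5], [[0, 0, 0.7], [0, 0, 0], 5], [[0, 0, 0.7], [0, 0, 0], 5]]'

```text
clock: 14.3
tool_pos: [0.536, -0.2465, 0.1667]
tool_rot: [0.755, 0.655, -0.0, -0.0]
contact_force: [-0.3, 0.5, -3.4]
width: 0.0606
finger_force: 57.2
```

Emit:
servo_tool --series '[[[0, 0, 0.2], [0, 0, 0], 5], [[0, 0, 0.4], [0, 0, 0], 5], [[0, 0, 0.4], [0, 0, 0], 5]]'

```text
clock: 14.6
tool_pos: [0.5364, -0.2466, 0.1636]
tool_rot: [0.755, 0.655, 0.0, 0.0]
contact_force: [0.4, 0.8, -0.4]
width: 0.0606
finger_force: 57.7
```

Emit:
servo_tool --series '[[[0, 0, 0.2], [0, 0, 0], 5], [[0, 0, 0.3], [0, 0, 0], 5], [[0, 0, 0.3], [0, 0, 0], 5]]'

```text
clock: 14.9
tool_pos: [0.5367, -0.2465, 0.163]
tool_rot: [0.756, 0.655, 0.0, 0.001]
contact_force: [-5.6, 3.4, 13.1]
width: 0.061
finger_force: 59.1
```

Emit:
servo_tool --series '[[[0, 0, 0], [0, 0, 0], 6.2], [[0, 0, 0], [0, 0, 0], 6.6], [[0, 0, 0], [0, 0, 0], 7.2], [[0, 0, 0], [0, 0, 0], 8], [[0, 0, 0], [0, 0, 0], 8.5], [[0, 0, 0], [0, 0, 0], 8.5]]'

```text
clock: 15.5
tool_pos: [0.5361, -0.2464, 0.1598]
tool_rot: [0.755, 0.655, -0.0, -0.0]
contact_force: [-0.2, 0.0, -0.1]
width: 0.0849
finger_force: 0.0
```

Emit:
servo_tool --series '[[[0, 0, -3], [0, 0, 0], 8.5], [[0, 0, -7], [0, 0, 0], 8.5], [[0, 0, -12], [0, 0, 0], 8.5], [[0, 0, -17], [0, 0, 0], 8.5], [[0, 0, -17], [0, 0, 0], 8.5]]'

```text
clock: 16.0
tool_pos: [0.54, -0.2473, 0.3384]
tool_rot: [0.755, 0.655, 0.003, 0.007]
contact_force: [0.9, -0.3, -0.9]
width: 0.0851
finger_force: 0.0
```

```bash
python3 -c "
from P import *
go([.535,.0055,.25],90)
print(arm.sense()['q'])"
```

```text
[24.99 -4.19  8.68] [  0.43   0.88 -98.12] now [ 0.54   -0.2473  0.3384] clk 16.0 w 0.0851 F [ 0.9 -0.3 -0.9]
[ 0.6367  0.2427 -0.3467  1.5225  0.0849  1.3759  0.1425]
```

```bash
cat > feet.py <<'E'
from P import *
def feet(show=False):
    d={n:arm.snapshot(n) for n in('top','scene')}; res={}
    for n,s in d.items():
        hsv=cv2.cvtColor(cv2.cvtColor(s["image"],cv2.COLOR_RGB2BGR),cv2.COLOR_BGR2HSV)
        if show:
            for P in([.5588,.0917,.02],[.4538,.0623,.02],[.5,.03,0],[.5,.11,0]):
                u,v=proj(s,P)[0].astype(int); print(n,P,hsv[v-1:v+2,u-1:u+2].reshape(-1,3).mean(0))
        lim=((19,90,190),(30,190,255)) if n=="top" else ((13,60,120),(24,150,255))
        m=cv2.inRange(hsv,*lim); k,_,st,c=cv2.connectedComponentsWithStats(m)
        pts=[c[i] for i in range(1,k) if 20<st[i,4]<160 and .55<st[i,2]/st[i,3]<1.8]
        w=plane(s,pts,.02) if pts else np.zeros((0,3))
        w=w+(np.array([.0025,-.001,0]) if n=="top" else np.array([-.0025,.001,0]))
        ok=(w[:,0]>.40)&(w[:,0]<.66)&(w[:,1]>-.12)&(w[:,1]<.25)
        res[n]=w[ok][:,:2]; print(n,res[n].round(4).tolist())
    return d,res
if __name__=="__main__":
    d,r=feet(True); pickle.dump(d,open("df.pkl","wb"))
    mosaic("f0.png",[(d["top"],200,190,3),(d["scene"],200,170,3),(d["top"],330,170,3),(d["scene"],130,235,3)])
E
python3 feet.py
```

```text
top [0.5588, 0.0917, 0.02] [ 24.      94.1111 246.1111]
top [0.4538, 0.0623, 0.02] [ 23.8889  97.3333 248.4444]
top [0.5, 0.03, 0] [ 15.7778 138.8889 238.5556]
top [0.5, 0.11, 0] [ 15.8889 139.2222 239.2222]
top [[0.5596, 0.094], [0.536, 0.007], [0.4802, 0.1624], [0.4824, -0.0371], [0.453, 0.0658]]
scene [0.5588, 0.0917, 0.02] [ 16.8889 128.1111 220.8889]
scene [0.4538, 0.0623, 0.02] [ 17.1111 127.4444 218.3333]
scene [0.5, 0.03, 0] [ 13.3333 151.4444 193.1111]
scene [0.5, 0.11, 0] [ 13.1111 151.3333 195.8889]
scene [[0.4836, 0.2247], [0.5252, 0.2291], [0.4792, 0.1654], [0.5536, 0.1743], [0.4951, 0.127], [0.6033, 0.1935], [0.5727, 0.1369], [0.5576, 0.0936], [0.6093, 0.1252], [0.5209, 0.0675], [0.5572, 0.0653], [0.5828, 0.0438], [0.6124, 0.0428], [0.6191, 0.019]]
```

View pics/f0.png

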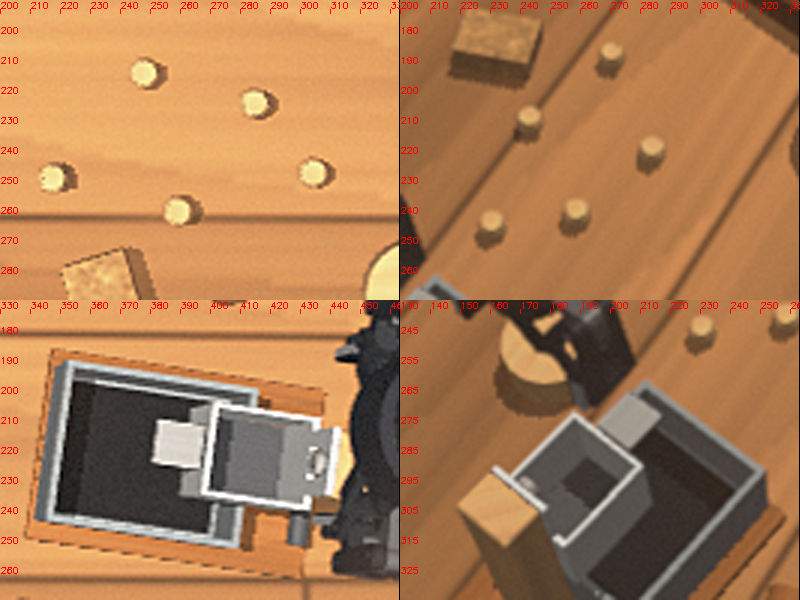

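The cup hangs locked on the stud (top view: stud head showing in the slot at (436,224), tab at (390,216)), and all five feet are still standing. Next I pick up the feet, starting with B at (0.536, 0.007).

Emit:
servo_tool --series '[[[5, -0.8, 0], [0, 0, 0], 5], [[10, -1.7, 2], [0, 0, 0], 5], [[15, -2.5, 6], [0, 0, 0], 5], [[20, -3.4, 11], [0, 0, 0], 5], [[25, -4.2, 16], [0, 0, 0], 5], [[25, -4.2, 21], [0, 0, 0], 5], [[25, -4.2, 24], [0, 0, 0], 5], [[25, -4.2, 24], [0, 0, 0], 5], [[25, -4.2, 24], [0, 0, 0], 5]]'

```text
clock: 17.0
tool_pos: [0.524, 0.0083, 0.0842]
tool_rot: [0.754, 0.657, -0.005, -0.005]
contact_force: [-0.8, 0.0, 0.4]
width: 0.0499
finger_force: 0.0
```

```bash
python3 -c "
from P import *
go([.536,.0065,.004],-8)"
```

```text
[-0.01  1.32  8.01] [-0.75  0.06  0.08] now [0.524  0.0083 0.0842] clk 17.0 w 0.0499 F [-0.8  0.   0.4]
```

Emit:
servo_tool --series '[[[0, 0, 0], [0, 0, 0], 5], [[0, 0, 2], [0, 0, 0], 5], [[0, 0, 4], [0, 0, 0], 5], [[0, 0, 4], [0, 0, 0], 5], [[0, 0, 4], [0, 0, 0], 5]]'

```text
clock: 17.5
tool_pos: [0.5311, 0.0063, 0.0515]
tool_rot: [0.756, 0.655, 0.001, 0.001]
contact_force: [0.2, -0.2, 0.5]
width: 0.05
finger_force: 0.0
```

```bash
python3 -c "
from P import *
go([.536,.0065,.004],-8)"
```

```text
[0.09 0.47 4.75] [ 0.14  0.   -0.19] now [0.5311 0.0063 0.0515] clk 17.5 w 0.05 F [ 0.2 -0.2  0.5]
```

Emit:
servo_tool --series '[[[0.1, 0.45, 1], [0, 0, 0], 5], [[0.1, 0.45, 3], [0, 0, 0], 5], [[0.1, 0.45, 4.7], [0, 0, 0], 5], [[0.1, 0.45, 4.7], [0, 0, 0], 5], [[0.1, 0.45, 4.7], [0, 0, 0], 1.5], [[0.1, 0.45, 4.7], [0, 0, 0], 1.5], [[0.1, 0.45, 4.7], [0, 0, 0], 1.5], [[0.1, 0.45, 4.7], [0, 0, 0], 1.5], [[0.1, 0.45, 2], [0, 0, 0], 1.5], [[0.1, 0.45, -3], [0, 0, 0], 1.5], [[0.1, 0.45, -8], [0, 0, 0], 1.5], [[0.1, 0.45, -13], [0, 0, 0], 1.5]]' --grip_force 25

```text
clock: 18.7
tool_pos: [0.5339, 0.0073, 0.182]
tool_rot: [0.755, 0.655, -0.0, -0.0]
contact_force: [1.8, -0.3, 0.5]
width: 0.0227
finger_force: 24.7
```

```bash
python3 -c "
from P import *
go([.5357,-.2514,.26],-8)"
```

```text
[-25.59   3.82  -7.8 ] [-0.01  0.01 -0.1 ] now [0.5339 0.0073 0.182 ] clk 18.7 w 0.0227 F [ 1.8 -0.3  0.5]
```

Emit:
servo_tool --series '[[[-3, 0.5, -5], [0, 0, 0], 1.5], [[-7.5, 1, -7.8], [0, 0, 0], 1.5], [[-12, 1.5, -7.8], [0, 0, 0], 1.5], [[-16.5, 2, -7.8], [0, 0, 0], 1.5], [[-21, 2.4, -7.8], [0, 0, 0], 1.5], [[-24.3, 2.6, -7.8], [0, 0, 0], 1.5], [[-24.3, 2.6, -7.8], [0, 0, 0], 1.5], [[-24.3, 2.6, -5], [0, 0, 0], 1.5], [[-24.3, 2.6, -2], [0, 0, 0], 1.5], [[-24.3, 2.6, -1], [0, 0, 0], 1.5], [[-24.3, 2.6, -1], [0, 0, 0], 1.5], [[-24.3, 2.6, -1], [0, 0, 0], 1.5]]'

```text
clock: 19.9
tool_pos: [0.5267, -0.2367, 0.1911]
tool_rot: [0.755, 0.656, 0.0, 0.001]
contact_force: [0.5, 0.0, 0.6]
width: 0.023
finger_force: 24.7
```

```bash
python3 -c "
from P import *
T=np.array([.5357,-.2514,.192])-np.array([-.139,-.990,0])*.013-np.array([.99,-.139,0])*.012;print(T)
go(T,-8)"
```

```text
[ 0.5256 -0.2369  0.192 ]
[-0.03 -0.11 -0.09] [ 0.09  0.02 -0.08] now [ 0.5267 -0.2367  0.1911] clk 19.9 w 0.023 F [0.5 0.  0.6]
```

Emit:
servo_tool --series '[[[0, -0.1, -0.1], [0, 0, 0], 3.6], [[0, -0.1, -0.1], [0, 0, 0], 3.6], [[0, -0.1, -0.1], [0, 0, 0], 3.6], [[0, -0.1, -3], [0, 0, 0], 4], [[0, -0.1, -8], [0, 0, 0], 5], [[0, -0.1, -8], [0, 0, 0], 5], [[0, -0.1, -8], [0, 0, 0], 5]]'

```text
clock: 20.6
tool_pos: [0.5258, -0.237, 0.2718]
tool_rot: [0.755, 0.655, 0.001, 0.002]
contact_force: [-0.0, 0.1, -1.3]
width: 0.0498
finger_force: 0.0
```

```bash
sed -i 's/for n,s in d.items()/for n,s in [("top",d["top"])]/' feet.py; python3 -c "
from feet import *
feet();go([.4824,-.0376,.06],-8);go([.4824,-.0376,.25],-8)"
```

```text
top [[0.5593, 0.094], [0.4805, 0.1617], [0.4829, -0.0373], [0.4533, 0.0658]]
[19.1  -6.92 20.93] [-0.09 -0.01 -0.12] now [ 0.5243 -0.2366  0.2691] clk 20.7 w 0.0499 F [-0.4  0.7  0.1]
[19.11 -6.95  1.93] [-0.09 -0.01 -0.12] now [ 0.5243 -0.2366  0.2691] clk 20.7 w 0.0499 F [-0.4  0.7  0.1]
```

Emit:
servo_tool --series '[[[4.5, -1.6, 0], [0, 0, 0], 5], [[9, -3.3, 1], [0, 0, 0], 5], [[13, -4.7, 4], [0, 0, 0], 5], [[17, -6.2, 7], [0, 0, 0], 5], [[19.1, -6.9, 11], [0, 0, 0], 5], [[19.1, -6.9, 15], [0, 0, 0], 5], [[19.1, -6.9, 18], [0, 0, 0], 5], [[19.1, -6.9, 20], [0, 0, 0], 5], [[19.1, -6.9, 20.9], [0, 0, 0], 5], [[19.1, -6.9, 20.9], [0, 0, 0], 5], [[19.1, -6.9, 20.9], [0, 0, 0], 5], [[19.1, -6.9, 20.9], [0, 0, 0], 5]]'

```text
clock: 21.9
tool_pos: [0.4846, -0.0381, 0.062]
tool_rot: [0.755, 0.655, 0.001, 0.001]
contact_force: [0.4, -0.5, -1.0]
width: 0.0499
finger_force: 0.0
```

```bash
python3 -c "
from P import *
go([.4829,-.0376,.004],-8)"
```

```text
[ 0.02 -0.19  5.8 ] [ 0.13  0.   -0.13] now [ 0.4846 -0.0381  0.062 ] clk 21.9 w 0.0499 F [ 0.4 -0.5 -1. ]
```

Emit:
servo_tool --series '[[[0, -0.15, 2], [0, 0, 0], 5], [[0, -0.15, 4], [0, 0, 0], 5], [[0, -0.15, 5.7], [0, 0, 0], 5], [[0, -0.15, 5.7], [0, 0, 0], 5], [[0, -0.15, 5.7], [0, 0, 0], 1.5], [[0, -0.15, 5.7], [0, 0, 0], 1.5], [[0, -0.15, 5.7], [0, 0, 0], 1.5], [[0, -0.15, 5.7], [0, 0, 0], 1.5], [[0, -0.15, 2], [0, 0, 0], 1.5], [[0, -0.15, -3], [0, 0, 0], 1.5], [[0, -0.15, -8], [0, 0, 0], 1.5], [[0, -0.15, -13], [0, 0, 0], 1.5]]'

```text
clock: 23.1
tool_pos: [0.4817, -0.0376, 0.1932]
tool_rot: [0.755, 0.655, 0.0, 0.0]
contact_force: [0.7, -0.5, -0.5]
width: 0.0221
finger_force: 24.7
```

```bash
cat >> P.py <<'E'
ux=np.array([-.139,-.990,0]);uy=np.array([.990,-.139,0])
def spot(a,b,z=.192): return np.array([.5357,-.2514,z])+ux*a/1e3+uy*b/1e3
E
python3 -c "
from P import *
go(spot(-13,12,.26),-8)"
```

```text
[-19.1    9.56  -6.67] [ 0.03  0.01 -0.1 ] now [ 0.4817 -0.0376  0.1932] clk 23.1 w 0.0221 F [ 0.7 -0.5 -0.5]
```

Emit:
servo_tool --series '[[[-1, 0.5, -4], [0, 0, 0], 1.5], [[-4.5, 2.3, -6.7], [0, 0, 0], 1.5], [[-8.5, 4.3, -6.7], [0, 0, 0], 1.5], [[-12.5, 6.3, -6.7], [0, 0, 0], 1.5], [[-16.5, 8.3, -6.7], [0, 0, 0], 1.5], [[-19.1, 9.6, -6.7], [0, 0, 0], 1.5], [[-19.1, 9.6, -6.7], [0, 0, 0], 1.5], [[-19.1, 9.6, -4], [0, 0, 0], 1.5], [[-19.1, 9.6, -1], [0, 0, 0], 1.5], [[-19.1, 9.6, 0.1], [0, 0, 0], 1.5], [[-19.1, 9.6, 0.1], [0, 0, 0], 1.5], [[-19.1, 9.6, 0.1], [0, 0, 0], 1.5]]'

```text
clock: 24.3
tool_pos: [0.5509, -0.24, 0.1912]
tool_rot: [0.755, 0.656, 0.0, 0.001]
contact_force: [-0.1, -0.1, 0.3]
width: 0.0227
finger_force: 24.8
```

Emit:
servo_tool --series '[[[0, 0, 0], [0, 0, 0], 3.6], [[0, 0, 0], [0, 0, 0], 3.6], [[0, 0, 0], [0, 0, 0], 3.6], [[0, 0, -3], [0, 0, 0], 4], [[0, 0, -8], [0, 0, 0], 5], [[0, 0, -8], [0, 0, 0], 5], [[0, 0, -8], [0, 0, 0], 5]]'

```text
clock: 25.0
tool_pos: [0.5512, -0.2406, 0.2721]
tool_rot: [0.755, 0.655, 0.001, 0.002]
contact_force: [0.7, 0.6, -0.1]
width: 0.0502
finger_force: 0.0
```

```bash
python3 -c "
from feet import *
d,r=feet();go([.4533,.0653,.06],-8)
d['scene']=arm.snapshot('scene');pickle.dump(d,open('d5.pkl','wb'))"
```

```text
top [[0.5597, 0.0945], [0.4804, 0.1619], [0.4532, 0.0659]]
[ 28.89 -13.83  20.95] [-0.07 -0.   -0.12] now [ 0.5496 -0.2402  0.2694] clk 25.1 w 0.0498 F [ 0.5  0.9 -0.4]
```

Emit:
servo_tool --series '[[[4.3, -2, 0], [0, 0, 0], 5], [[8.6, -4.1, 0], [0, 0, 0], 5], [[13, -6.2, 3], [0, 0, 0], 5], [[17, -8.1, 6], [0, 0, 0], 5], [[21, -10, 9], [0, 0, 0], 5], [[25, -12, 12], [0, 0, 0], 5], [[28.9, -13.8, 14], [0, 0, 0], 5], [[28.9, -13.8, 18], [0, 0, 0], 5], [[28.9, -13.8, 20.9], [0, 0, 0], 5], [[28.9, -13.8, 20.9], [0, 0, 0], 5], [[28.9, -13.8, 20.9], [0, 0, 0], 5], [[28.9, -13.8, 20.9], [0, 0, 0], 5]]'

```text
clock: 26.35
tool_pos: [0.4558, 0.065, 0.0623]
tool_rot: [0.756, 0.655, 0.001, 0.001]
contact_force: [-0.1, -0.2, -0.3]
width: 0.0502
finger_force: 0.0
```

```bash
python3 -c "
from P import *
go([.4533,.0653,.004],-8)"
```

```text
[-0.   -0.27  5.83] [ 0.15 -0.03 -0.19] now [0.4558 0.065  0.0623] clk 26.4 w 0.0502 F [-0.1 -0.2 -0.3]
```

Emit:
servo_tool --series '[[[0, -0.2, 2], [0, 0, 0], 5], [[0, -0.2, 4], [0, 0, 0], 5], [[0, -0.2, 5.7], [0, 0, 0], 5], [[0, -0.2, 5.7], [0, 0, 0], 5], [[0, -0.2, 5.7], [0, 0, 0], 1.5], [[0, -0.2, 5.7], [0, 0, 0], 1.5], [[0, -0.2, 5.7], [0, 0, 0], 1.5], [[0, -0.2, 5.7], [0, 0, 0], 1.5], [[0, -0.2, 2], [0, 0, 0], 1.5], [[0, -0.2, -3], [0, 0, 0], 1.5], [[0, -0.2, -8], [0, 0, 0], 1.5], [[0, -0.2, -13], [0, 0, 0], 1.5]]'

```text
clock: 27.55
tool_pos: [0.4521, 0.0656, 0.1935]
tool_rot: [0.755, 0.655, 0.0, 0.0]
contact_force: [1.0, -0.1, 0.8]
width: 0.0227
finger_force: 24.7
```

```bash
python3 -c "
from P import *
go(spot(13,12,.26),-8)"
```

```text
[-31.51  13.95  -6.63] [ 0.06 -0.   -0.09] now [0.4521 0.0656 0.1935] clk 27.6 w 0.0227 F [ 1.  -0.1  0.8]
```

Emit:
servo_tool --series '[[[-2, 0.9, -4], [0, 0, 0], 1.5], [[-6.4, 2.8, -6.7], [0, 0, 0], 1.5], [[-10.8, 4.8, -6.7], [0, 0, 0], 1.5], [[-15.2, 6.8, -6.7], [0, 0, 0], 1.5], [[-19.6, 8.7, -6.7], [0, 0, 0], 1.5], [[-24, 10.7, -6.7], [0, 0, 0], 1.5], [[-28.3, 12.6, -6.7], [0, 0, 0], 1.5], [[-31.4, 13.9, -6.7], [0, 0, 0], 1.5], [[-31.4, 13.9, -6.7], [0, 0, 0], 1.5], [[-31.4, 13.9, -6.7], [0, 0, 0], 1.5]]'

```text
clock: 28.55
tool_pos: [0.5454, -0.2652, 0.258]
tool_rot: [0.756, 0.655, 0.0, -0.0]
contact_force: [-0.6, 0.1, 0.1]
width: 0.0229
finger_force: 24.7
```

Emit:
servo_tool --series '[[[0, 0, 3], [0, 0, 0], 1.5], [[0, 0, 5.5], [0, 0, 0], 1.5], [[0, 0, 6.8], [0, 0, 0], 1.5], [[0, 0, 6.8], [0, 0, 0], 1.5], [[0, 0, 6.8], [0, 0, 0], 3.6], [[0, 0, 6.8], [0, 0, 0], 3.6], [[0, 0, 6.8], [0, 0, 0], 3.6], [[0, 0, 4], [0, 0, 0], 4], [[0, 0, -1], [0, 0, 0], 5], [[0, 0, -1], [0, 0, 0], 5], [[0, 0, -1], [0, 0, 0], 5]]'

```text
clock: 29.65
tool_pos: [0.5469, -0.2654, 0.2705]
tool_rot: [0.755, 0.655, 0.001, 0.002]
contact_force: [0.0, 1.0, -0.7]
width: 0.0502
finger_force: 0.0
```

```bash
python3 -c "
from feet import *
d,r=feet();go([.5597,.0939,.06],-8)"
```

```text
top [[0.5593, 0.0939], [0.4796, 0.1621]]
[35.73 -3.63 20.76] [-0.04  0.01 -0.12] now [ 0.5453 -0.2649  0.2676] clk 29.8 w 0.05 F [ 0.4  1.  -0.2]
```

Emit:
servo_tool --series '[[[4.8, -0.5, 0], [0, 0, 0], 5], [[9.6, -1, 0], [0, 0, 0], 5], [[14.4, -1.5, 1], [0, 0, 0], 5], [[19, -1.9, 3], [0, 0, 0], 5], [[23.5, -2.4, 5], [0, 0, 0], 5], [[28, -2.9, 7], [0, 0, 0], 5], [[32, -3.3, 10], [0, 0, 0], 5], [[35.7, -3.6, 13], [0, 0, 0], 5], [[35.7, -3.6, 17], [0, 0, 0], 5], [[35.7, -3.6, 20.7], [0, 0, 0], 5], [[35.7, -3.6, 20.7], [0, 0, 0], 5], [[35.7, -3.6, 20.7], [0, 0, 0], 5]]'

```text
clock: 30.95
tool_pos: [0.5597, 0.0933, 0.0604]
tool_rot: [0.755, 0.655, -0.001, -0.001]
contact_force: [0.1, -0.0, 0.5]
width: 0.0502
finger_force: 0.0
```

```bash
python3 -c "
from P import *
go([.5595,.0934,.004],-8)"
```

```text
[ 0.01 -0.01  5.64] [-0.13  0.03 -0.13] now [0.5597 0.0933 0.0604] clk 30.9 w 0.0502 F [ 0.1 -0.   0.5]
```

Emit:
servo_tool --series '[[[0, 0, 2], [0, 0, 0], 5], [[0, 0, 4], [0, 0, 0], 5], [[0, 0, 5.6], [0, 0, 0], 5], [[0, 0, 5.6], [0, 0, 0], 5], [[0, 0, 5.6], [0, 0, 0], 1.5], [[0, 0, 5.6], [0, 0, 0], 1.5], [[0, 0, 5.6], [0, 0, 0], 1.5], [[0, 0, 5.6], [0, 0, 0], 1.5], [[0, 0, 2], [0, 0, 0], 1.5], [[0, 0, -3], [0, 0, 0], 1.5], [[0, 0, -8], [0, 0, 0], 1.5], [[0, 0, -13], [0, 0, 0], 1.5]]'

```text
clock: 32.15
tool_pos: [0.56, 0.0935, 0.193]
tool_rot: [0.755, 0.655, -0.0, 0.0]
contact_force: [0.4, 0.1, 0.3]
width: 0.0231
finger_force: 24.7
```

```bash
python3 -c "
from P import *
go(spot(12,-12,.26),-8)"
```

```text
[-35.69   1.26  -6.7 ] [-0.    0.01 -0.1 ] now [0.56   0.0935 0.193 ] clk 32.1 w 0.0231 F [0.4 0.1 0.3]
```

Emit:
servo_tool --series '[[[-2, 0, -4], [0, 0, 0], 1.5], [[-6.7, 0.2, -6.7], [0, 0, 0], 1.5], [[-11.5, 0.4, -6.7], [0, 0, 0], 1.5], [[-16.3, 0.6, -6.7], [0, 0, 0], 1.5], [[-21, 0.8, -6.7], [0, 0, 0], 1.5], [[-25.8, 0.9, -6.7], [0, 0, 0], 1.5], [[-30.5, 1.1, -6.7], [0, 0, 0], 1.5], [[-35, 1.3, -6.7], [0, 0, 0], 1.5], [[-35.7, 1.3, -6.7], [0, 0, 0], 1.5], [[-35.7, 1.3, -6.7], [0, 0, 0], 1.5], [[-35.7, 1.3, -6.7], [0, 0, 0], 1.5]]'

```text
clock: 33.25
tool_pos: [0.5233, -0.2598, 0.258]
tool_rot: [0.755, 0.656, 0.001, -0.0]
contact_force: [0.5, 0.5, -0.3]
width: 0.0224
finger_force: 24.7
```

Emit:
servo_tool --series '[[[0, 0, 3], [0, 0, 0], 1.5], [[0, 0, 5.5], [0, 0, 0], 1.5], [[0, 0, 6.8], [0, 0, 0], 1.5], [[0, 0, 6.8], [0, 0, 0], 1.5], [[0, 0, 6.8], [0, 0, 0], 3.6], [[0, 0, 6.8], [0, 0, 0], 3.6], [[0, 0, 6.8], [0, 0, 0], 3.6], [[0, 0, 4], [0, 0, 0], 4], [[0, 0, -1], [0, 0, 0], 5], [[0, 0, -1], [0, 0, 0], 5], [[0, 0, -1], [0, 0, 0], 5]]'

```text
clock: 34.35
tool_pos: [0.524, -0.2621, 0.2704]
tool_rot: [0.755, 0.655, 0.001, 0.002]
contact_force: [0.0, -0.2, -0.5]
width: 0.0504
finger_force: 0.0
```

```bash
python3 -c "
from feet import *
d,r=feet();go([.4799,.1616,.06],-8)"
```

```text
top [[0.4811, 0.162]]
[ 41.3  -10.18  20.77] [-0.04  0.   -0.13] now [ 0.5224 -0.2617  0.2676] clk 34.5 w 0.0497 F [0.1 0.9 0.2]
```

Emit:
servo_tool --series '[[[4.7, -1.2, 0], [0, 0, 0], 5], [[9.4, -2.3, 0], [0, 0, 0], 5], [[14, -3.5, 1], [0, 0, 0], 5], [[18.5, -4.6, 3], [0, 0, 0], 5], [[23, -5.7, 5], [0, 0, 0], 5], [[27.5, -6.8, 7], [0, 0, 0], 5], [[32, -7.9, 9], [0, 0, 0], 5], [[36.5, -9, 11], [0, 0, 0], 5], [[41.3, -10.2, 12], [0, 0, 0], 5], [[41.3, -10.2, 16], [0, 0, 0], 5], [[41.3, -10.2, 19], [0, 0, 0], 5], [[41.3, -10.2, 20.7], [0, 0, 0], 5]]'

```text
clock: 35.65
tool_pos: [0.4772, 0.161, 0.0574]
tool_rot: [0.755, 0.656, -0.003, -0.001]
contact_force: [-0.8, -0.3, 1.0]
width: 0.0502
finger_force: 0.0
```

Emit:
servo_tool --series '[[[0, 0, 0], [0, 0, 0], 5], [[0, 0, 0], [0, 0, 0], 5], [[0, 0, 0], [0, 0, 0], 5]]'

```text
clock: 35.95
tool_pos: [0.481, 0.1617, 0.0619]
tool_rot: [0.755, 0.655, 0.001, 0.0]
contact_force: [0.5, 0.2, 0.4]
width: 0.0499
finger_force: 0.0
```

```bash
python3 -c "
from P import *
go([.4805,.1615,.004],-8)
s=arm.snapshot('scene');print(proj(s,[.4805,.1615,.02])); mosaic('e.png',[(s,240,160,5),(s,140,240,4)])"
```

```text
[-0.03 -0.06  5.79] [ 0.09 -0.04 -0.14] now [0.481  0.1617 0.0619] clk 36.0 w 0.0499 F [0.5 0.2 0.4]
[[271.0883 186.904 ]]
```

View pics/e.png

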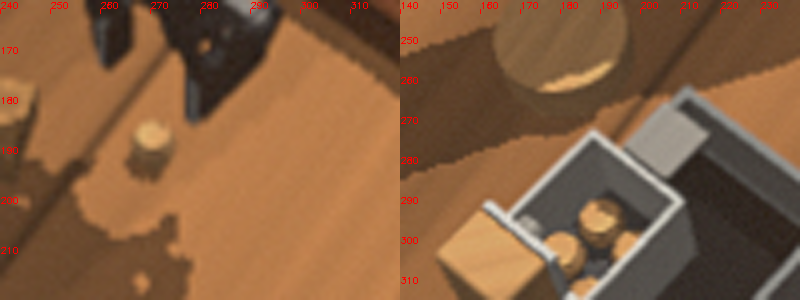

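The foot at (270,186) is under the open fingers, and the four loaded feet can be seen in the cup at about (181,303), (190,294), (197,300) and (186,311).

Emit:
servo_tool --series '[[[0, -0.1, 2], [0, 0, 0], 5], [[0, -0.1, 4], [0, 0, 0], 5], [[0, -0.1, 5.7], [0, 0, 0], 5], [[0, -0.1, 5.7], [0, 0, 0], 5], [[0, -0.1, 5.7], [0, 0, 0], 1.5], [[0, -0.1, 5.7], [0, 0, 0], 1.5], [[0, -0.1, 5.7], [0, 0, 0], 1.5], [[0, -0.1, 5.7], [0, 0, 0], 1.5], [[0, -0.1, 2], [0, 0, 0], 1.5], [[0, -0.1, -3], [0, 0, 0], 1.5], [[0, -0.1, -8], [0, 0, 0], 1.5], [[0, -0.1, -13], [0, 0, 0], 1.5]]'

```text
clock: 37.2
tool_pos: [0.4788, 0.1616, 0.1932]
tool_rot: [0.755, 0.655, 0.0, 0.0]
contact_force: [2.0, -0.5, -0.7]
width: 0.0228
finger_force: 24.7
```

```bash
python3 -c "
from P import *
go(spot(0,0,.26),-8)"
```

```text
[-40.09  11.45  -6.67] [ 0.03  0.   -0.1 ] now [0.4788 0.1616 0.1932] clk 37.2 w 0.0228 F [ 2.  -0.5 -0.7]
```

Emit:
servo_tool --series '[[[-2, 0.5, -4], [0, 0, 0], 1.5], [[-6.5, 1.8, -6.7], [0, 0, 0], 1.5], [[-11.2, 3.2, -6.7], [0, 0, 0], 1.5], [[-16, 4.6, -6.7], [0, 0, 0], 1.5], [[-20.6, 5.9, -6.7], [0, 0, 0], 1.5], [[-25.3, 7.2, -6.7], [0, 0, 0], 1.5], [[-30, 8.6, -6.7], [0, 0, 0], 1.5], [[-34.5, 9.9, -6.7], [0, 0, 0], 1.5], [[-38.5, 11, -6.7], [0, 0, 0], 1.5], [[-40.1, 11.4, -6.7], [0, 0, 0], 1.5], [[-40.1, 11.4, -6.7], [0, 0, 0], 1.5], [[-40.1, 11.4, -6.7], [0, 0, 0], 1.5]]'

```text
clock: 38.4
tool_pos: [0.5356, -0.2495, 0.258]
tool_rot: [0.755, 0.656, 0.001, -0.001]
contact_force: [0.2, 1.0, -0.3]
width: 0.0227
finger_force: 24.7
```

Emit:
servo_tool --series '[[[0, 0, 3], [0, 0, 0], 1.5], [[0, 0, 5.5], [0, 0, 0], 1.5], [[0, 0, 6.8], [0, 0, 0], 1.5], [[0, 0, 6.8], [0, 0, 0], 1.5], [[0, 0, 6.8], [0, 0, 0], 3.6], [[0, 0, 6.8], [0, 0, 0], 3.6], [[0, 0, 6.8], [0, 0, 0], 3.6], [[0, 0, 4], [0, 0, 0], 3], [[0, 0, -1], [0, 0, 0], 2], [[3, 0, -3], [0, 0, 0], 0], [[8, 0, -3], [0, 0, 0], 0], [[11, 0, -3], [0, 0, 0], 0]]'

```text
clock: 39.6
tool_pos: [0.5524, -0.1386, 0.2904]
tool_rot: [0.755, 0.656, 0.002, 0.001]
contact_force: [-0.1, 1.1, -1.6]
width: -0.0001
finger_force: 0.0
```

Emit:
servo_tool --series '[[[1, 0, 0], [0, 0, 0], 0], [[1, 0, 0], [0, 0, 0], 0], [[1, 0, 0], [0, 0, 0], 0]]'

```text
clock: 39.9
tool_pos: [0.5522, -0.1347, 0.2881]
tool_rot: [0.756, 0.654, -0.001, 0.001]
contact_force: [0.8, -0.6, 0.6]
width: 0.0
finger_force: 0.0
```

```bash
python3 -c "
from feet import *
d,r=feet();pickle.dump(d,open('d6.pkl','wb'))
# tab centre: cup x -53, interior centre is cup x 1.5
T=spot(-54.5,0,.185);print(T);go(T,-8);go(T+[0,0,.03],-8)
mosaic('g.png',[(d['top'],355,175,5),(d['scene'],140,240,4)])"
```

```text
top []
[ 0.5433 -0.1974  0.185 ]
[-6.27  0.04 10.28] [-0.02  0.06 -0.33] now [ 0.552  -0.1352  0.2878] clk 40.0 w -0.0 F [-0.3  0.4  0.3]
[-6.28  0.04  7.28] [-0.02  0.06 -0.33] now [ 0.552  -0.1352  0.2878] clk 40.0 w -0.0 F [-0.3  0.4  0.3]
```

View pics/g.png

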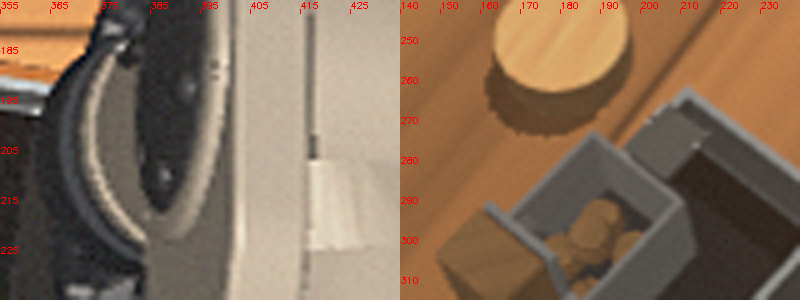

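All five feet are in the cup and none remain on the bench. The tab in the scene view is centred at about (207,276).

```bash
python3 -c "
from P import *
d=pickle.load(open('d6.pkl','rb'))
print(plane(d['scene'],[(206.8,275.7)],.185)-[.0025,-.001,0])"
```

```text
[[ 0.5454 -0.1979  0.185 ]]
```

Emit:
servo_tool --series '[[[-3, 0, 1], [0, 0, 0], 0], [[-6.3, 0, 3], [0, 0, 0], 0], [[-6.3, 0, 6], [0, 0, 0], 0], [[-6.3, 0, 8.5], [0, 0, 0], 0], [[-6.3, 0, 9.3], [0, 0, 0], 0], [[-6.3, 0, 9.3], [0, 0, 0], 0], [[-6.3, 0, 9.3], [0, 0, 0], 0]]'

```text
clock: 40.7
tool_pos: [0.5443, -0.1955, 0.1961]
tool_rot: [0.756, 0.655, 0.0, 0.001]
contact_force: [-0.0, -0.4, 0.4]
width: 0.0002
finger_force: 0.0
```

Emit:
servo_tool --series '[[[0, 0, 1], [0, 0, 0], 0], [[0, 0, 1.8], [0, 0, 0], 0], [[0, 0, 2.5], [0, 0, 0], 0], [[0, 0, 2.6], [0, 0, 0], 0], [[0, 0, 2.6], [0, 0, 0], 0], [[0, 0, 2.6], [0, 0, 0], 0]]'

```text
clock: 41.3
tool_pos: [0.5453, -0.1952, 0.1711]
tool_rot: [0.755, 0.655, 0.001, 0.002]
contact_force: [-0.2, -0.2, 10.3]
width: -0.0002
finger_force: 4.9
```

```bash
python3 -c "
from P import *
go([.544,-.196,.17],-8)"
```

```text
[-0.1  -0.12  0.11] [ 0.24  0.06 -0.1 ] now [ 0.5453 -0.1952  0.1711] clk 41.3 w -0.0002 F [-0.2 -0.2 10.3]
```

Emit:
servo_tool --series '[[[0, 0, 0], [0, 0, 0], 0], [[0, 0, 0], [0, 0, 0], 0], [[0, 0, 0], [0, 0, 0], 0], [[0, 0, 0], [0, 0, 0], 0], [[0, 0, -0.5], [0, 0, 0], 0], [[0, 0, -1], [0, 0, 0], 0], [[0, 0, -1.6], [0, 0, 0], 0], [[0, 0, -4], [0, 0, 0], 0], [[3, 0, -8], [0, 0, 0], 0], [[7, -1, -10], [0, 0, 0], 0], [[11, -2, -12], [0, 0, 0], 0], [[15, -3, -12], [0, 0, 0], 0]]'

```text
clock: 42.5
tool_pos: [0.5356, -0.0409, 0.2914]
tool_rot: [0.756, 0.655, 0.001, 0.002]
contact_force: [1.1, 0.5, 0.2]
width: -0.0001
finger_force: 0.0
```

Emit:
servo_tool --series '[[[5, -1, 0], [0, 0, 0], 0], [[10, -2, 0], [0, 0, 0], 0], [[15, -3, 0], [0, 0, 0], 0], [[15, -3, 0], [0, 0, 0], 0], [[15, -3, 0], [0, 0, 0], 0]]'

```text
clock: 43.0
tool_pos: [0.5254, 0.1118, 0.2883]
tool_rot: [0.754, 0.657, -0.001, -0.0]
contact_force: [0.8, -1.2, -1.4]
width: 0.0001
finger_force: 0.0
```

```bash
python3 -c "
from feet import *
d,r=feet();pickle.dump(d,open('d7.pkl','wb'));go([.5,.1,.3])
mosaic('k.png',[(d['top'],335,175,4),(d['scene'],140,240,4),(d['top'],80,160,2),(d['scene'],180,60,2)])"
```

```text
top []
[-1.22 -2.48 -1.17] now [0.5263 0.1085 0.2883] clk 43.1 w -0.0001 F [-0.4 -0.9 -0.4]
```

View pics/k.png

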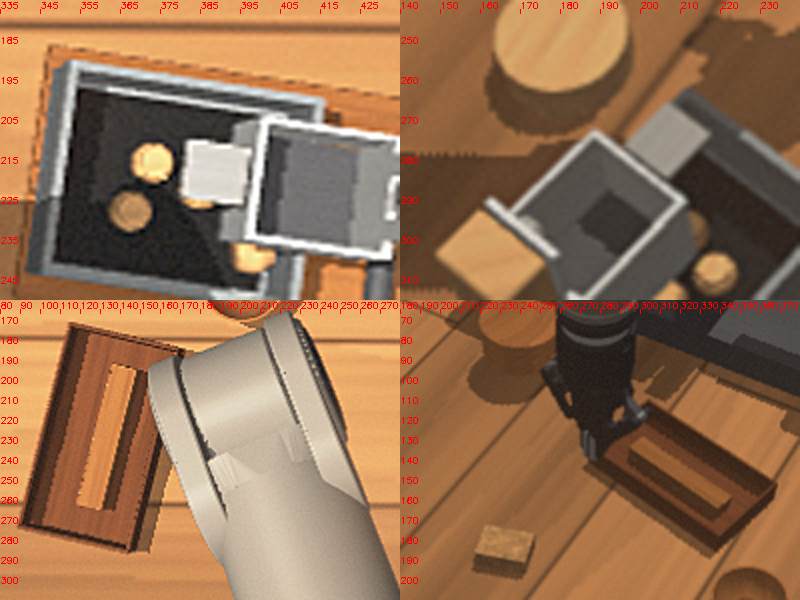

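The cup is empty and hanging, the tab is up, and the offcut is in the tray. Four feet are visible in the tub at (372,215), (367,228), (384,226) and (397,239). The fifth can only be under the cup, since neither the cup nor the bench shows one. Handing in.

```bash
python3 -c "
from cell import arm
print(arm.job_done())"
```

```text
the job is handed in; nothing more can be done
None
```

I handed the job in at about 43 s of robot time: the offcut is flat in the tray, the cup hangs locked with its tab up, and all five feet were loaded and dropped; four showed in the tub, and I take the fifth to be hidden under the cup.

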